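# Take the humidity logger off its keyhole studs and pack it in its case

### The job

The humidity logger is due for calibration: take it down from its desk stand by sliding it up on its hidden keyhole slots until the stud heads come free, then draw it off the studs without wrenching it. It hangs too upright to go straight into the case, so lay it flat on its back on the desk and let go of it, then take it again by the middle of its long sides, lower it face up into the foam pocket of the open case, and shut the lid. Leave the other things on the desk where they stand.

Things in the scene. Friction and masses are not known exactly. Their poses are not given: they have to be found in the camera images.
- logger: Humidity logger, flat box 104 x 58 x 30 mm, 0.14 to 0.22 kg; white front with dark display, buttons and vents, grey back. Origin: centre of its back. x along its length to the top (display) end, y across the 58 mm, z out of the face; spans x -52..52, y -29..29, z 0..30. It starts hung on the stand, face to the robot, x up and leaning back about 12 degrees. Its flat sides may be gripped anywhere.
- logger_middle (a point): Centre of the logger's volume, 15 mm above its back.
- keyhole_narrow (a point): On the logger's back, midway between the narrow ends of its two keyholes (x = 31 mm); they lie 30 mm apart (y = -15 and +15 mm), hidden while it hangs. Here the 9 mm slots sit on the studs at the start; they open downwards, along -x, into the wide ends.
- keyhole_wide (a point): On the logger's back, midway between the centres of the wide ends (18 mm across, x = 17 mm). Slid 14 mm (within 2) along the logger's own +x it comes off along its +z; 12 mm clears the heads. It can be slid too far: after 20 mm a hard stop is felt, the studs at the lower edge of the wide ends and the heads caught again; 6 mm back from that stop frees them. Its back wall is 4 mm thick.
- stand: Grey bent-steel desk stand, fixed. Origin: centre of the underside of its base plate, 100 x 120 x 6 mm; x points to its back, z up. From 36 mm behind the origin an upright 46 mm wide and 4 mm thick rises 150 mm, leaning back 12 degrees; the logger stands 6 mm past it on either side.
- studs (a point): On the front face of the stand's upright, midway between its two studs, which stand 30 mm apart side by side. Shank 6 mm, head 14 mm in diameter and 4 mm thick, standing 10.5 mm out of the face.
- case: Black hard carrying case 132 x 138 mm, 38 mm high without lid, fixed. Origin: centre of its underside; x to the hinged back, y along the hinge. Its grey foam (top at 36 mm) has a pocket 110 mm along x by 64 along y for the logger, length along the case's x, either end first. Halfway along each long side a finger notch 44 mm along x, 27 along y, as deep as the pocket (floor at 8 mm).
- pocket (a point): Centre of the pocket's floor, 8 mm above the underside of the case. The back of the seated logger lies on this point.
- lid (a joint): Case lid hinge: 0 shut, 1.7 to 1.95 rad (past upright) at the start. Hinge line along the case's y, 66 mm behind its origin, 38 mm up. Lid 132 mm long, 138 wide, 12 thick, 0.16 kg; a stiffish hinge holds it where left near upright; below about 1 rad it falls shut slowly. It cannot shut unless the logger is down in the pocket.
- lid_edge (a point): Middle of the lid's free edge, half way through its thickness, 132 mm from the hinge line.
- paste_jar: Bystander: white jar with a blue lid, 68 mm across, 68 mm high; origin at the centre of its underside.
- dropper: Bystander: brown dropper bottle, 36 mm across, 100 mm high; origin at the centre of its underside.
- lead_weight_1: Bystander: dark green cloth-covered lead weight, 46 x 62 x 35 mm; origin at the centre of its underside.
- tape_measure: Bystander: yellow pocket tape measure, 34 x 68 x 60 mm; origin at the centre of its underside.
- tape_blue: Bystander: blue tape roll lying flat, 94 mm across, 50 mm high; origin at the centre of its underside.

How it is judged:
On the way, in this order (a step that is already met when the one before it is completed fails the run):
1. the logger is off its studs and held clear of the stand in the gripper (contact force between logger and stand below 0.1 N and distance of logger from where it was at the start of the episode above 0.05 m and contact force between logger and the fingers above 1 N and height (world z) of logger_middle above 0.04 m), for 0.1 s.
2. the logger lies flat on its back on the desk, let go and at rest (angle between logger's own z axis and vertical below 0.06 rad and height (world z) of logger below 0.004 m and contact force between logger and the fingers below 0.05 N and linear speed of logger below 0.02 m/s), for 0.2 s.
3. the logger lies face up, fully down in the pocket, with the lid still open (distance between logger and pocket below 0.007 m and angle between logger's own z axis and vertical below 0.06 rad and value of joint lid above 0.6 rad and contact force between logger and the fingers below 0.05 N), for 0.2 s.
At the end, for the whole second after the job is handed in: The logger lies face up and at rest in the case's pocket (centre of its back within 7 mm of the pocket's centre, tilted less than 0.06 rad) and the lid is shut to within 0.05 rad (distance between logger and pocket below 0.007 m and angle between logger's own z axis and vertical below 0.06 rad and value of joint lid below 0.05 rad and linear speed of logger below 0.02 m/s); the robot touches nothing.
It fails at once if the logger is wrenched against its stand with more than 40 N (contact force between logger and stand above 40 N).
It fails at once if a thing standing round the work is pushed more than 30 mm or tipped over (distance of any of paste_jar, dropper, lead_weight_1, tape_measure, tape_blue from where it was at the start of the episode above 0.03 m or angle between any of paste_jar, dropper, lead_weight_1, tape_measure, tape_blue's own z axis and vertical above 0.5 rad).
It also fails if it takes over 64 s, if anything falls off the work surface, if the arm or the gripper's body presses on something with over 40 N, if the wrist force passes 120 N, or if a joint passes its speed limit or range.

### The arm

A 7-joint arm with a two-finger parallel gripper is mounted at the origin on the work surface; the furniture and walls round the work are solid. World frame = base frame: x ahead of the robot, y to its left, z up, the work surface at z = 0. Lengths are in m, angles in rad, forces in N, time in s.
With the tool pointing down it reaches from about 0.425 to 0.875 m from the base axis. Payload 4.7 kg.
Tool frame: the origin (TCP) lies midway between the tips of the shut fingers; the grasp point (between the pads) lies 19 mm behind it; z points along the fingers, y is the line along which they close (so a half turn about z gives the same grasp; the last joint's range is limited). The gripper opens to 87 mm and grips with 3 to 60 N. Pads are 19 mm wide; open, the fingers measure 117 mm over their backs; the gripper's body (75 mm by 190 mm) begins 51 mm behind the grasp point.
Start: joints at [1.22, 0.321, -0.07, 1.45, 0.023, 1.371, -0.057], TCP at [0.232, -0.607, 0.223] pointing down, gripper open.
Joint ranges: [-2.86, 2.86], [-0.3, 2.09], [-1.38, 1.24], [0.06, 2.45], [-1.56, 4.7], [0.09, 2.05], [-2.69, 2.69]. Speed limits (rad/s): [2.57, 2.57, 3.14, 3.14, 3.14, 3.14, 3.14].

### API

Orientations are given as a rotation vector (axis times angle).
In Python, from bench import ctrl gives the robot as it stands.
- The arm moves only by the shell command python3 inch.py 'ROWS' [FORCE]. ROWS is rows parted by semicolons, their numbers by spaces, 1 to 20 of them, each of 5 numbers: dx, dy, dz in m, then a turn about the tool's z in rad, then the opening from 0.0 (shut) to 1.0 (fully open); each row is the pose to reach, as a shift and turn from the pose commanded when the command began, along the tool's axes at that moment; what a row does not reach only later rows make up. A row lasts 1/10 s, in which the tool goes at most 0.05 m and 0.15 rad, less where a joint would pass 70% of its speed; a pose out of reach is approached as far as the arm can. The fingers move at their own pace and stop on an object; FORCE is the grip in N (left out, the last holds). Time passes only in rows, so rows that do not move let the fingers close. It prints the time, the measured TCP pose, the force, the opening and the grip force at its end.
- ctrl.get_state(): the state, without advancing time (a new reading comes with each control period).
- ctrl.get_image(name): name is "scene" or "side" or "wrist"; returns the picture (480x640x3 uint8, red, green, blue); there is no depth.
- ctrl.camera_model(name): a dict with "vertical_fov" (degrees; the focal length in pixels is half the picture's height over the tangent of half this angle, whatever the lens; pixels are square), "cx", "cy" (the principal point, pixels), "rvec" (rotation vector, rad) and "tvec" (3), from world to camera coordinates, as OpenCV has them; the wrist camera has in their place "hand_eye" (4x4, takes a point from camera to tool coordinates, whose origin is the TCP and whose axes are the flange's). Camera axes: x right, y down, z forward; pixel columns grow to the right and rows downward; lengths in m; the calibration is good to about 2 mm. The wrist camera is an equidistant fisheye: a pixel r from the principal point sees the ray r / f radians off the axis. A picture is of the moment at which its call begins: read the wrist's pose just before it. camera_model takes no time and is no camera call.
- ctrl.close_job(): hands the job in; it is judged then, once.
The state is a dict: "time": time; "joint_positions": joint angles; "qd": joint speeds; "joint_torque": joint torques, N m; "position": TCP position; "tool_rot": TCP orientation; "ft_force": force on the tool from outside, world axes, zero at the start; "torque": the same for the moment, N m; "grip_width": opening from 0.0 (shut) to 1.0 (fully open); "grip_force": force on a finger pad.
Only numpy, scipy, OpenCV 4.12 (cv2) and the standard library are available. Lean on these libraries where they do the work, as an engineer would, in place of code of your own. Each camera call takes 0.05 s, during which the arm holds its last target. There are 200 camera calls.

## Working session

There is one attempt and no reset: what is moved stays moved. The work goes in short steps, Python scripts to look and compute and a shell command to move; the robot and the scene stay as the last step left them, time stands still between calls to the robot, and variables do not carry over. Pictures are saved under pics/ and viewed, at most 10 in all, crops included, and the job is handed in when it is done.

```bash
ls; mkdir -p pics
python3 - <<'E'
from bench import ctrl
import cv2
s=ctrl.get_state(); print(s)
for n in ("scene","side","wrist"):
    m=ctrl.camera_model(n); print(n,m)
    cv2.imwrite(f"pics/{n}0.png",ctrl.get_image(n)[:,:,::-1])
E
```

```text
bench.py
inch.py
pics
{'time': 0.0, 'joint_positions': array([ 1.22010602,  0.32185194, -0.07010528,  1.45170349,  0.02263926,
        1.3707765 , -0.05695962]), 'qd': array([-0.0004775 ,  0.00030761,  0.00068695,  0.001087  , -0.00047311,
        0.00120131, -0.000707  ]), 'joint_torque': array([-2.88895499e-04, -4.91295254e+01, -4.04369496e-01, -3.12530100e+01,
       -6.40480220e-02,  4.38670255e-02,  2.12813875e-04]), 'position': array([ 0.23164153, -0.60672329,  0.22142858]), 'tool_rot': array([-3.08762025e+00, -5.69494630e-01,  7.55895782e-04]), 'ft_force': array([0.59231135, 0.6367611 , 0.91626852]), 'torque': array([-0.03663859,  0.02319708, -0.0468378 ]), 'grip_force': 0.0, 'grip_width': 1.000523448155657}
scene {'vertical_fov': 46.327094746111534, 'cx': 318.46066728561095, 'cy': 240.54140810848398, 'rvec': array([ 2.26663829, -0.98261694,  0.377781  ]), 'tvec': array([-0.30726892,  0.3743317 ,  1.07852181])}
side {'vertical_fov': 55.91432969280853, 'cx': 326.2801769933535, 'cy': 235.28664468913433, 'rvec': array([ 2.22424831,  0.57309079, -0.28727928]), 'tvec': array([-0.46806237, -0.03415876,  1.27355325])}
wrist {'vertical_fov': 65.70646984690485, 'cx': 317.890581718555, 'cy': 240.7091918348398, 'hand_eye': array([[ 1.21860021e-03, -9.55566735e-01, -2.94772336e-01,
         8.19584655e-02],
       [ 9.99999126e-01,  1.01338055e-03,  8.48948060e-04,
        -5.54999137e-04],
       [-5.12509975e-04, -2.94773113e-01,  9.55567135e-01,
        -1.62631853e-01],
       [ 0.00000000e+00,  0.00000000e+00,  0.00000000e+00,
         1.00000000e+00]])}
```
View pics/scene0.png

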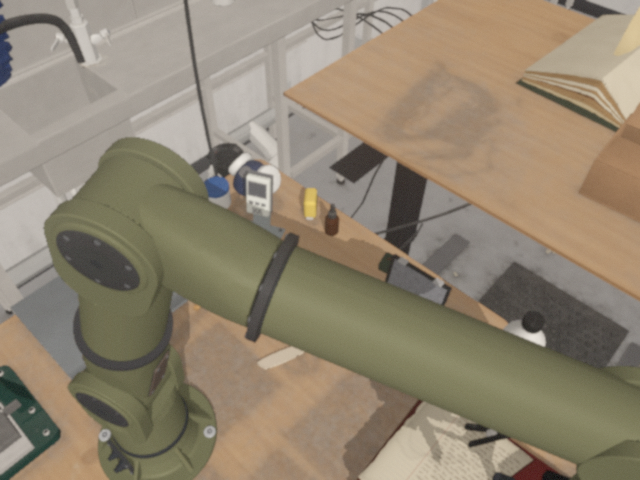

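View pics/side0.png

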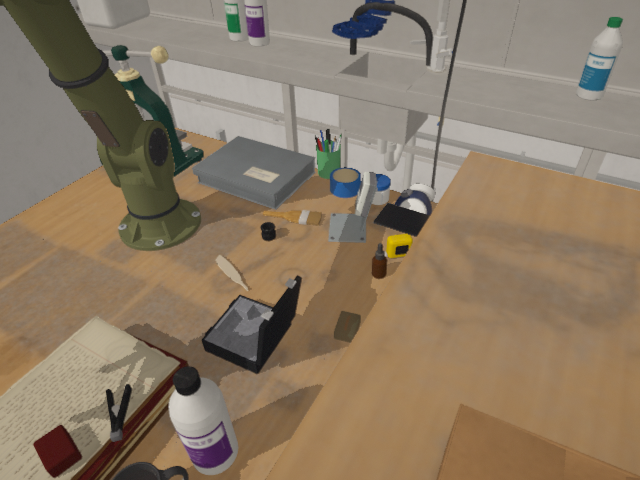

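The side picture shows the stand plate at about (347,228), the logger edge-on at (366,195), the case at (250,325), the blue tape roll at (345,182), the jar at (380,188), the tape measure at (400,245), the dropper at (379,263) and the weight at (347,326). In the scene picture the logger face is at (259,193) and the arm hides the case.

Create h.py:
```python
import numpy as np, cv2
from bench import ctrl
from scipy.spatial.transform import Rotation as R
def ray(n,uv):
    m=ctrl.camera_model(n); f=240/np.tan(np.radians(m["vertical_fov"])/2)
    uv=np.atleast_2d(uv).astype(float); a=(uv-[m["cx"],m["cy"]])/f
    if n=="wrist":
        s=ctrl.get_state(); r=np.linalg.norm(a,axis=1,keepdims=True)+1e-12
        d=np.c_[a/r*np.sin(r),np.cos(r)]; T=m["hand_eye"]; Rt=R.from_rotvec(s["tool_rot"]).as_matrix()
        return Rt@T[:3,3]+s["position"], d@T[:3,:3].T@Rt.T
    M=R.from_rotvec(m["rvec"]).as_matrix()
    return -M.T@m["tvec"], np.c_[a,np.ones(len(a))]@M
def onz(n,uv,z):
    c,d=ray(n,uv); z=np.broadcast_to(z,len(d))
    return c+d*((z-c[2])/d[:,2])[:,None]
def tri(u1,u2,n1="scene",n2="side"):
    c1,d1=ray(n1,u1);c2,d2=ray(n2,u2);out=[]
    for a,b in zip(d1,d2):
        t=np.linalg.lstsq(np.c_[a,-b],c2-c1,rcond=None)[0]
        p,q=c1+t[0]*a,c2+t[1]*b; out.append([*(p+q)/2,np.linalg.norm(p-q)])
    return np.array(out)
def proj(n,P):
    m=ctrl.camera_model(n); f=240/np.tan(np.radians(m["vertical_fov"])/2)
    return cv2.projectPoints(np.atleast_2d(P).astype(float),m["rvec"],m["tvec"],np.array([[f,0,m["cx"]],[0,f,m["cy"]],[0,0,1.]]),None)[0][:,0]
```

Run:
```python
from h import *
np.set_printoptions(precision=3,suppress=True)
print(onz("side",[[160,220],[347,228],[250,340],[345,195],[380,200],[400,257],[379,275],[347,335],[295,195],[268,240],[300,218],[230,268]],0))
a=cv2.imread("pics/side0.png");b=cv2.imread("pics/scene0.png")
A=cv2.resize(a[150:300,310:430],None,fx=4,fy=4,interpolation=2)[:600,:400]
A=cv2.resize(a[165:255,320:395],(400,480)) ; B=cv2.resize(a[270:375,195:310],(400,365)); C=cv2.resize(b[160:240,200:350],(400,213))
o=np.zeros((600,800,3),np.uint8);o[:480,:400]=A;o[:365,400:]=B;o[365:578,400:]=C
cv2.imwrite("pics/m1.png",o)
```

```text
[[-0.011  0.01   0.   ]
 [ 0.474  0.229  0.   ]
 [ 0.463 -0.2    0.   ]
 [ 0.397  0.364  0.   ]
 [ 0.5    0.39   0.   ]
 [ 0.646  0.19   0.   ]
 [ 0.625  0.106  0.   ]
 [ 0.639 -0.09   0.   ]
 [ 0.264  0.293  0.   ]
 [ 0.31   0.085  0.   ]
 [ 0.336  0.206  0.   ]
 [ 0.288 -0.048  0.   ]]
```

View pics/m1.png

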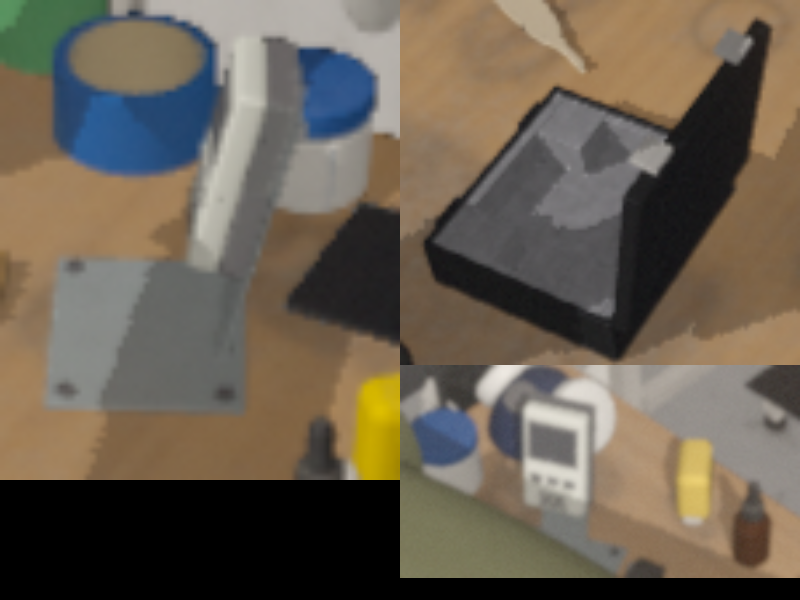

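Side crop: the stand's plate corners are at side pixels (328,241), (366,242) and (332,213). The case rim corners are at (203,340), (240,296) and (257,361), with the lid standing on the right, +x side. In the scene crop the logger face is fully visible.

Run:
```python
from h import *
np.set_printoptions(precision=4,suppress=True)
P=onz("side",[[328.4,241.3],[365.8,242.1],[331.6,213.4]],.006);print(P)
x=P[1]-P[0];y=P[2]-P[0];print(np.linalg.norm(x),np.linalg.norm(y),np.degrees([np.arctan2(x[1],x[0]),np.arctan2(-y[0],y[1])]))
print("stand",P[0]+x/2+y/2)
P=onz("side",[[203,340.4],[240.1,295.9],[256.8,361.4]],.038);print(P)
y=P[1]-P[0];x=P[2]-P[0];print(np.linalg.norm(x),np.linalg.norm(y),np.degrees([np.arctan2(x[1],x[0]),np.arctan2(-y[0],y[1])]))
print("case",P[0]+x/2+y/2)
# logger face corners: scene from mosaic, TL TR BL BR seen
f=lambda u,v:(200+(u-400)/2.667,160+(v-365)/2.6625)
print([f(*p) for p in ((524,400),(580,404),(524,505),(578,515))])
s=ctrl.get_state();print(R.from_rotvec(s["tool_rot"]).as_matrix())
```

```text
[[0.4589 0.1508 0.006 ]
 [0.547  0.1945 0.006 ]
 [0.4085 0.2596 0.006 ]]
0.09838945728652006 0.1199006655332894 [26.3572 24.8172]
stand [0.4778 0.227  0.006 ]
[[ 0.4005 -0.2675  0.038 ]
 [ 0.3929 -0.1349  0.038 ]
 [ 0.5263 -0.2552  0.038 ]]
0.12636629116713763 0.1328464944862746 [5.6119 3.289 ]
case [ 0.4596 -0.1951  0.038 ]
[(246.4941882264717, 173.1455399061033), (267.4915635545557, 174.64788732394365), (246.4941882264717, 212.58215962441315), (266.7416572928384, 216.33802816901408)]
[[ 0.9342  0.3568 -0.0006]
 [ 0.3568 -0.9342  0.0013]
 [-0.0001 -0.0014 -1.    ]]
```

```bash
python3 inch.py '0 0 -0.05 0 1;0 0 -0.1 0 1;0.02 0 -0.15 0 1;0.05 -0.05 -0.18 0 1;0.42 -0.489 -0.18 -0.08 1;0.42 -0.489 -0.18 -0.08 1;0.42 -0.489 -0.18 -0.08 1;0.42 -0.489 -0.18 -0.08 1;0.42 -0.489 -0.18 -0.08 1;0.42 -0.489 -0.18 -0.08 1;0.42 -0.489 -0.18 -0.08 1;0.42 -0.489 -0.18 -0.08 1;0.42 -0.489 -0.18 -0.08 1;0.42 -0.489 -0.18 -0.08 1;0.42 -0.489 -0.18 -0.08 1;0.42 -0.489 -0.18 -0.08 1;0.42 -0.489 -0.18 -0.08 1;0.42 -0.489 -0.18 -0.08 1;0.42 -0.489 -0.18 -0.08 1;0.42 -0.489 -0.18 -0.08 1'
python3 - <<'E'
from h import *
s=ctrl.get_state();print(s["position"],s["tool_rot"],s["joint_positions"])
w=ctrl.get_image("wrist")[:,:,::-1];sc=ctrl.get_image("scene")[:,:,::-1]
cv2.imwrite("pics/w1.png",w);cv2.imwrite("pics/sc1.png",sc)
o=np.vstack([np.hstack([cv2.resize(w,(400,300)),cv2.resize(sc,(400,300))])]);cv2.imwrite("pics/m2.png",o)
E
```

```text
time: 2.15
position: [0.4495, -0.0022, 0.4023]
tool_rot: [3.065, 0.688, -0.001]
ft_force: [0.2, -0.2, 0.6]
grip_width: 1.002
grip_force: 0.0
[ 0.44953821 -0.00223217  0.40232136] [ 3.06527444e+00  6.88227010e-01 -7.78566545e-04] [ 0.74487495 -0.14112139 -0.6917008   1.56719509 -0.0902669   1.68339799
 -1.08112389]
```

View pics/m2.png

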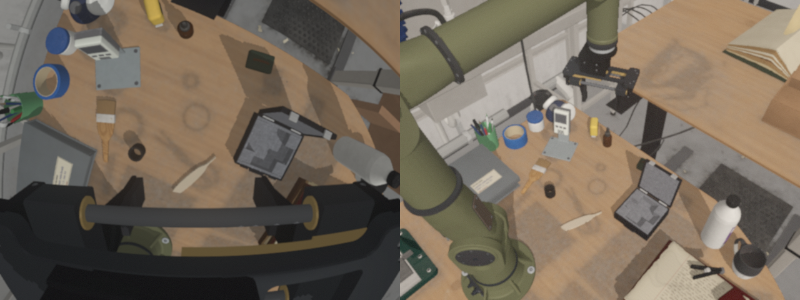

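Everything is now visible. Wrist picture: stand near (190,90) and case near (432,235). Scene picture: logger near (259,193) and case near (385,325).

Run:
```python
import cv2,numpy as np
w=cv2.imread("pics/w1.png");s=cv2.imread("pics/sc1.png")
t=lambda i,x,y,k:cv2.resize(i[y:y+300//k,x:x+400//k],(400,300),interpolation=cv2.INTER_CUBIC)
o=np.vstack([np.hstack([t(w,110,40,3),t(w,365,155,3)]),np.hstack([t(s,200,160,4),t(s,330,250,3)])])
cv2.imwrite("pics/m3.png",o)
```

```text
(no output)
```

View pics/m3.png

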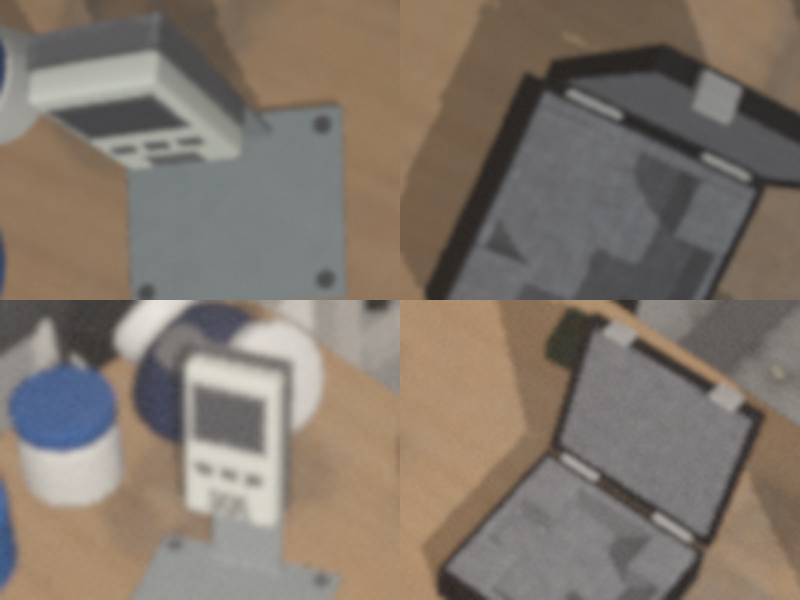

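Run:
```python
from h import *
np.set_printoptions(precision=4,suppress=True)
W=np.array([[120.7,72.7],[162.7,58.3],[190,91.7],[152.7,96]]);S=np.array([[246.25,173.25],[270.75,177],[268,216.25],[246.25,212]])
L=tri(S,W,"scene","wrist");print("face TL TR BR BL\n",L)
P=L[:,:3];up=(P[0]+P[1]-P[2]-P[3])/2;ac=(P[0]+P[3]-P[1]-P[2])/2
print(np.linalg.norm(up),np.linalg.norm(ac),"lean",np.degrees(np.arctan2(np.hypot(*up[:2]),up[2])),"yaw",np.degrees(np.arctan2(-ac[0],ac[1])),np.degrees(np.arctan2(up[1],up[0])),"facecentre",P.mean(0))
# stand plate: wrist
print("plate backright,frontright(wrist)",onz("wrist",[[224.3,76],[225,140]],.006))
print("case hinge ends wrist",onz("wrist",[[408.3,180],[485,216.7]],.038))
Q=onz("scene",[[343.3,341.7],[378.3,301.7],[431.7,332.7]],.038);print("case scene",Q)
print(np.linalg.norm(Q[1]-Q[0]),np.linalg.norm(Q[2]-Q[1]),(Q[0]+Q[2])/2)
# full-image blobs: case grey foam / desk things
st=np.array([.478,.227,0]);print("proj stand",proj("scene",st))
```

```text
face TL TR BR BL
 [[0.4977 0.2722 0.1733 0.0051]
 [0.5299 0.226  0.1712 0.0011]
 [0.5021 0.2158 0.0675 0.0005]
 [0.4772 0.2679 0.0642 0.0019]]
0.10937531326257864 0.056842733183804305 lean 13.33697150550999 yaw 30.103520811310744 16.739196055939203 facecentre [0.5017 0.2455 0.119 ]
plate backright,frontright(wrist) [[0.5412 0.1974 0.006 ]
 [0.4517 0.1553 0.006 ]]
case hinge ends wrist [[ 0.5164 -0.1154  0.038 ]
 [ 0.5242 -0.2553  0.038 ]]
case scene [[ 0.3799 -0.1369  0.038 ]
 [ 0.5088 -0.1267  0.038 ]
 [ 0.5249 -0.2591  0.038 ]]
0.12931968862691223 0.13336846237933175 [ 0.4524 -0.198   0.038 ]
proj stand [[259.3831 237.4096]]
```

```bash
python3 inch.py '0.169 -0.2 0.05 0 1;0.169 -0.2 0.1 0 1;0.169 -0.2 0.14 0 1;0.169 -0.2 0.14 0 1;0.169 -0.2 0.14 0 1;0.169 -0.2 0.14 0 1;0.169 -0.2 0.14 0 1;0.169 -0.2 0.14 0 1;0.169 -0.2 0.14 0 1;0.169 -0.2 0.14 0 1'
python3 - <<'E'
from h import *
s=ctrl.get_state();print(s["position"],s["tool_rot"],s["ft_force"])
w=ctrl.get_image("wrist")[:,:,::-1];sc=ctrl.get_image("scene")[:,:,::-1];si=ctrl.get_image("side")[:,:,::-1]
cv2.imwrite("pics/w2.png",w);cv2.imwrite("pics/sc2.png",sc);cv2.imwrite("pics/si2.png",si)
t=lambda i,x,y,W,k:cv2.resize(i[y:y+300//k,x:x+W//k],(W//k*k,300),interpolation=cv2.INTER_CUBIC)
o=np.vstack([cv2.resize(w,(640,480))]);o=np.hstack([o,np.zeros((480,160,3),np.uint8)])
o=np.vstack([np.zeros((0,800,3),np.uint8),np.hstack([cv2.resize(w,(400,300)),t(sc,180,100,400,2)]),np.hstack([t(si,280,110,400,2),np.zeros((300,400,3),np.uint8)])])
cv2.imwrite("pics/m4.png",o)
E
```

```text
time: 3.25
position: [0.5174, 0.2509, 0.2638]
tool_rot: [3.064, 0.688, 0.004]
ft_force: [0.1, 0.4, 0.6]
grip_width: 1.002
grip_force: 0.0
[0.51737989 0.25093219 0.26384693] [3.06384635 0.68751719 0.00382705] [0.12502741 0.3957396  0.63442304]
```

View pics/m4.png

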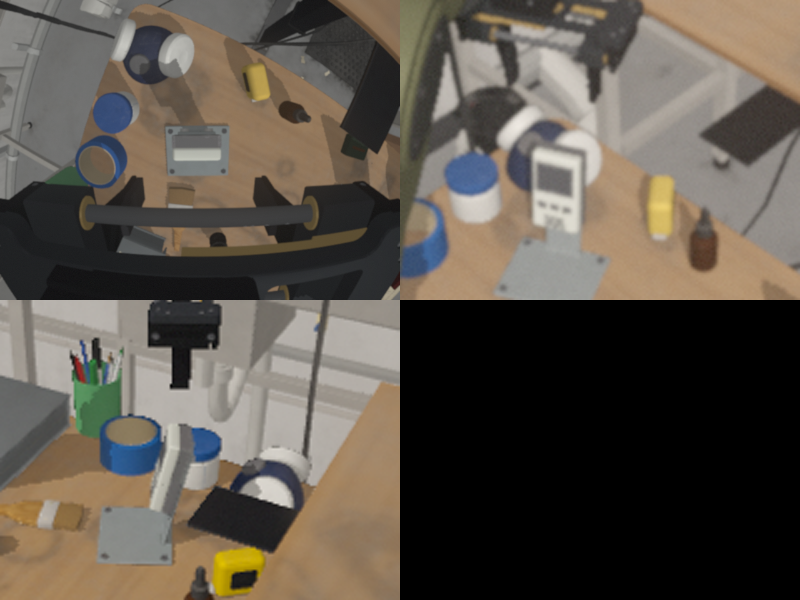

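The wrist picture shows the logger's top end as a white strip at full-size pixels of about (275-358, 235-258), square to the picture. The fingers straddle it to the left and right.

Run:
```python
from h import *
np.set_printoptions(precision=4,suppress=True)
w=cv2.imread("pics/w2.png");g=cv2.cvtColor(w,cv2.COLOR_BGR2GRAY);hsv=cv2.cvtColor(w,cv2.COLOR_BGR2HSV)
m=((g>150)&(hsv[:,:,1]<50)).astype(np.uint8);m[:, :265]=0;m[:,370:]=0;m[:225]=0;m[275:]=0
n,l,st,c=cv2.connectedComponentsWithStats(m);i=1+st[1:,4].argmax();print(st[i],c[i])
for r in range(205,265,6): print(r,g[r,268:366:4])
x0,y0,ww,hh=st[i,:4]
for z in (.165,.17):
    p=onz("wrist",[[x0,y0+hh-3],[x0+ww,y0+hh-3],[x0,y0+2],[x0+ww,y0+2]],z)
    s=ctrl.get_state();Rt=R.from_rotvec(s["tool_rot"]).as_matrix()
    print(z,p,"\n tool",(p-s["position"])@Rt)
```

```text
[ 278  239   76   19 1362] [315.0272 247.5631]
205 [124 116 122 123 123 116 102 100  96  93  93  93  92  94  94  95 107 112
 113 123 122 123 107 105 122]
211 [105  74 102 123 114  93  92  93  91  90  90  90  90  90  91  91  93  93
  93 111 123 125  82  79 123]
217 [125 127 103  91  89  90  92  93  91  90  89  91  90  91  94  95  97  96
  97  96  98 106 125 125 125]
223 [123 123 101 100  98  97  96  97  96  97  98  98  97  97  98  98  97  98
  97  99 102 104 125 125 124]
229 [125 124 107 101  97  97  98  98  98  98  97  98  97  98  98  97  98  97
  98  98 102 107 125 124 125]
235 [123 125 109 104  99 100  99 101 100 100 101 101 102 103 104 102 103 102
 102 103 104 107 125 125 126]
241 [122 124 129 170 173 173 174 174 174 175 174 175 174 175 175 175 176 175
 177 176 176 167 127 125 125]
247 [122 123 131 179 183 183 183 183 183 183 183 182 182 183 183 182 182 183
 182 182 183 172 127 127 126]
253 [120 125 129 187 192 192 191 192 192 192 192 192 191 191 191 191 192 192
 192 191 192 166 127 127 127]
259 [118 124 124 124 125 125 125 125 125 126 125 126 125 124 124 127 126 126
 126 126 127 125 125 127 126]
0.165 [[0.4955 0.2744 0.165 ]
 [0.5198 0.223  0.165 ]
 [0.5055 0.2787 0.165 ]
 [0.5296 0.228  0.165 ]] 
 tool [[-0.0098 -0.0301  0.0985]
 [-0.0098  0.0267  0.0986]
 [ 0.0012 -0.0297  0.0986]
 [ 0.0012  0.0264  0.0986]]
0.17 [[0.4973 0.2746 0.17  ]
 [0.5212 0.2243 0.17  ]
 [0.5072 0.2789 0.17  ]
 [0.5307 0.2292 0.17  ]] 
 tool [[-0.008  -0.0295  0.0935]
 [-0.008   0.0262  0.0936]
 [ 0.0027 -0.0292  0.0936]
 [ 0.0027  0.0259  0.0937]]
```

```bash
python3 inch.py '-0.002 -0.002 0.04 0 1;-0.002 -0.002 0.08 0 1;-0.002 -0.002 0.12 0 1;-0.002 -0.002 0.147 0 1;-0.002 -0.002 0.147 0 1;-0.002 -0.002 0.147 0 1;-0.002 -0.002 0.147 0 0.72;-0.002 -0.002 0.147 0 0.72;-0.002 -0.002 0.147 0 0.72;-0.002 -0.002 0.147 0 0.72' 3
python3 inch.py '0 0 0 0 0.5;0 0 0 0 0.5;0 0 0 0 0.5;0 0 0 0 0.5' 6
```

```text
time: 4.4
position: [0.5141, 0.2538, 0.1163]
tool_rot: [3.064, 0.693, 0.002]
ft_force: [0.1, -0.7, -0.4]
grip_width: 0.755
grip_force: 0.0
time: 4.8
position: [0.5139, 0.2533, 0.1157]
tool_rot: [3.064, 0.692, 0.0]
ft_force: [0.1, -1.6, 2.5]
grip_width: 0.661
grip_force: 6.0
```

```bash
python3 inch.py '0 0 0 0 0.5;0 0 0 0 0.5;0.0008 0 -0.004 0 0.5;0.0017 0 -0.008 0 0.5;0.0023 0 -0.011 0 0.5;0.0029 0 -0.0137 0 0.5;0.0029 0 -0.0137 0 0.5' 12
python3 - <<'E'
from h import *
s=ctrl.get_state();print(s["position"],s["ft_force"],s["torque"])
E
```

```text
time: 5.5
position: [0.5162, 0.2552, 0.1295]
tool_rot: [-3.064, -0.693, -0.0]
ft_force: [-0.1, 0.0, -1.7]
grip_width: 0.663
grip_force: 12.0
[0.5161535  0.25523986 0.12953029] [-0.06129254  0.02478103 -1.69863952] [-0.00777607  0.02693872  0.0256497 ]
```

```bash
python3 inch.py '-0.003 0 -0.0006 0 0.5;-0.006 0 -0.0012 0 0.5;-0.009 0 -0.0018 0 0.5;-0.012 0 -0.0024 0 0.5' 12; python3 inch.py '-0.004 0 -0.0008 0 0.5;-0.008 0 -0.0016 0 0.5;-0.012 0 -0.0024 0 0.5;-0.016 0 -0.0032 0 0.5;-0.016 0 -0.0032 0 0.5'
```

```text
time: 5.9
position: [0.505, 0.2495, 0.1316]
tool_rot: [3.064, 0.693, -0.0]
ft_force: [-0.6, 0.7, -2.0]
grip_width: 0.667
grip_force: 12.0
time: 6.4
position: [0.4905, 0.2425, 0.135]
tool_rot: [3.064, 0.693, 0.0]
ft_force: [-0.1, -1.0, -1.7]
grip_width: 0.666
grip_force: 12.0
```

```bash
python3 inch.py '-0.03 0 -0.01 0 0.5;-0.06 0.02 -0.02 0 0.5;-0.1 0.06 -0.02 0.1 0.5;-0.138 0.1 -0.02 0.2 0.5;-0.138 0.14 -0.01 0.3 0.5;-0.138 0.17 0 0.363 0.5;-0.138 0.197 0.02 0.363 0.5;-0.138 0.197 0.035 0.363 0.5;-0.138 0.197 0.045 0.363 0.5;-0.138 0.197 0.045 0.363 0.5;-0.138 0.197 0.045 0.363 0.5'
python3 - <<'E'
from h import *
s=ctrl.get_state();print(s["tool_rot"],s["joint_positions"])
si=ctrl.get_image("side")[:,:,::-1];cv2.imwrite("pics/si3.png",si)
c=proj("side",s["position"])[0].astype(int);print(c)
x,y=c-[100,75];cv2.imwrite("pics/m5.png",cv2.resize(si[y:y+150,x:x+200],(800,600),interpolation=cv2.INTER_CUBIC))
E
```

```text
time: 7.5
position: [0.4513, 0.0065, 0.0902]
tool_rot: [-3.139, -0.131, -0.001]
ft_force: [0.6, 0.3, -2.2]
grip_width: 0.665
grip_force: 12.0
[-3.13885239e+00 -1.31060976e-01 -5.87258601e-04] [ 0.80837221  0.06238823 -0.89227141  2.0568479   0.05613092  1.04586587
 -1.59841756]
[294 249]
```

View pics/m5.png

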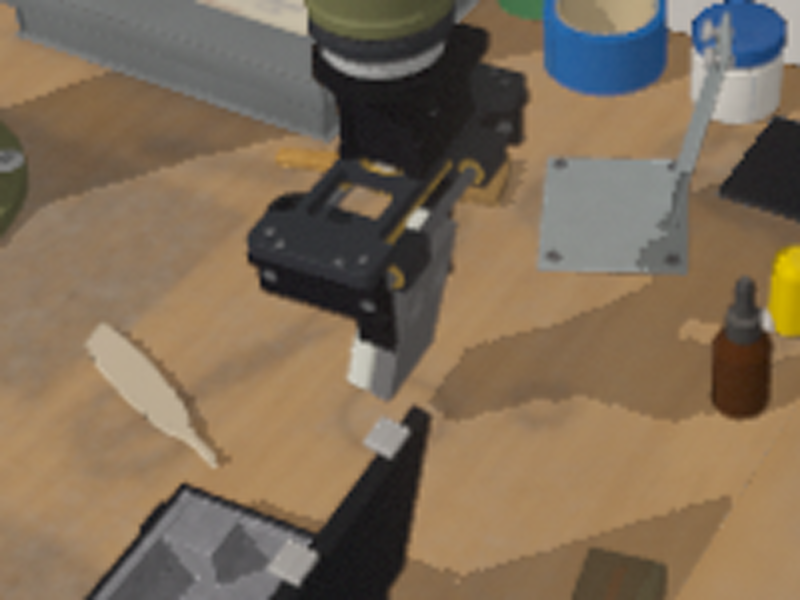

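The logger hangs clear in the gripper with its face to the robot, leaning back, and the desk below it is free.

```bash
python3 inch.py '0 0 0.015 0 0.5;0 0 0.028 0 0.5;0 0 0.028 0 0.5;0 0 0.028 0 0.5';python3 inch.py '0 0 0.003 0 0.5;0 0 0.006 0 0.5;0 0 0.006 0 0.5'
```

```text
time: 7.95
position: [0.4511, 0.0059, 0.0619]
tool_rot: [-3.139, -0.129, 0.001]
ft_force: [0.8, 0.5, -2.0]
grip_width: 0.668
grip_force: 12.0
time: 8.25
position: [0.451, 0.0055, 0.0557]
tool_rot: [3.139, 0.128, -0.001]
ft_force: [-0.2, 0.5, -2.2]
grip_width: 0.66
grip_force: 12.0
```

```bash
python3 inch.py '0 0 0.002 0 0.5;0 0 0.004 0 0.5;0 0 0.004 0 0.5';python3 inch.py '0 0 0.002 0 0.5;0 0 0.004 0 0.5;0 0 0.004 0 0.5' 5
```

```text
time: 8.55
position: [0.4528, 0.0057, 0.0533]
tool_rot: [3.138, 0.128, 0.004]
ft_force: [-1.3, -0.0, 7.7]
grip_width: 0.668
grip_force: 12.0
time: 8.85
position: [0.4532, 0.0057, 0.0492]
tool_rot: [3.139, 0.128, 0.006]
ft_force: [0.3, 0.2, 4.4]
grip_width: 0.665
grip_force: 5.0
```

```bash
python3 inch.py '0.006 0 0.001 0 0.5;0.012 0 0.002 0 0.5;0.018 0 0.0035 0 0.5;0.024 0 0.005 0 0.5;0.03 0 0.0075 0 0.5;0.035 0 0.0105 0 0.5;0.035 0 0.0105 0 0.5' 3
python3 - <<'E'
from h import *
s=ctrl.get_state();print(s["tool_rot"],s["ft_force"])
si=ctrl.get_image("side")[:,:,::-1];cv2.imwrite("pics/si4.png",si)
c=proj("side",s["position"])[0].astype(int);print(c)
x,y=c-[50,37];cv2.imwrite("pics/m6.png",cv2.resize(si[y:y+75,x:x+100],(600,450),interpolation=cv2.INTER_CUBIC))
E
```

```text
time: 9.55
position: [0.4865, 0.0087, 0.0367]
tool_rot: [-3.138, -0.129, 0.0]
ft_force: [0.1, -0.1, -2.4]
grip_width: 0.668
grip_force: 3.0
[-3.13804057e+00 -1.28761765e-01  3.09660015e-04] [ 0.09831798 -0.09914447 -2.43949613]
[309 270]
```

View pics/m6.png

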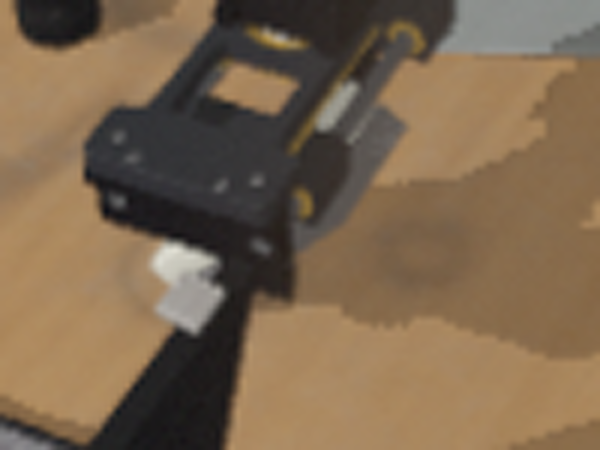

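The logger has turned in the grip and now leans well back, with its top end away from the robot. The arc goes on.

```bash
python3 inch.py '0.005 0 0.005 0 0.5;0.01 0 0.01 0 0.5;0.014 0 0.014 0 0.5;0.018 0 0.018 0 0.5;0.022 0 0.023 0 0.5;0.026 0 0.028 0 0.5;0.029 0 0.032 0 0.5;0.031 0 0.035 0 0.5;0.031 0 0.035 0 0.5' 3
python3 - <<'E'
from h import *
s=ctrl.get_state();print(s["tool_rot"],s["ft_force"])
sc=ctrl.get_image("scene")[:,:,::-1];si=ctrl.get_image("side")[:,:,::-1];cv2.imwrite("pics/si5.png",si)
c=proj("side",s["position"])[0].astype(int)
x,y=c-[50,37];a=cv2.resize(si[y:y+75,x:x+100],(400,300),interpolation=cv2.INTER_CUBIC)
c=proj("scene",s["position"])[0].astype(int)
x,y=c-[50,37];b=cv2.resize(sc[y:y+75,x:x+100],(400,300),interpolation=cv2.INTER_CUBIC)
cv2.imwrite("pics/m7.png",np.hstack([a,b]))
E
```

```text
time: 10.5
position: [0.5166, 0.0109, 0.0016]
tool_rot: [-3.139, -0.129, 0.002]
ft_force: [-0.2, -0.1, -1.6]
grip_width: 0.663
grip_force: 3.0
[-3.13883209e+00 -1.28595858e-01  1.68182054e-03] [-0.15006973 -0.06896009 -1.57415719]
```

View pics/m7.png

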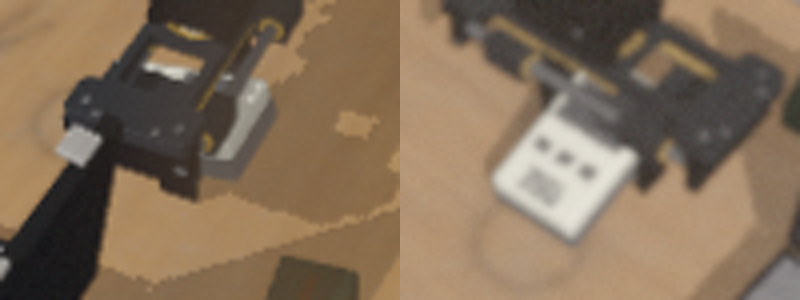

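The logger is almost flat, face up. I'll let go, rise and measure.

```bash
python3 inch.py '0 0 0 0 0.75;0 0 0 0 0.9;0 0 0 0 1;0 0 0 0 1;0 0 0 0 1;0 0 -0.03 0 1;0 0 -0.08 0 1;-0.03 0 -0.13 0 1;-0.08 0 -0.18 0 1;-0.08 0 -0.18 0 1;-0.08 0 -0.18 0 1;-0.08 0 -0.18 0 1'
python3 - <<'E'
from h import *
np.set_printoptions(precision=4,suppress=True)
s=ctrl.get_state();print(s["position"],s["tool_rot"])
w=ctrl.get_image("wrist")[:,:,::-1];cv2.imwrite("pics/w5.png",w)
for n in("scene","side"):cv2.imwrite(f"pics/{n}5.png",ctrl.get_image(n)[:,:,::-1])
g=cv2.cvtColor(w,cv2.COLOR_BGR2GRAY);h=cv2.cvtColor(w,cv2.COLOR_BGR2HSV)
m=((g>140)&(h[:,:,1]<50)).astype(np.uint8)
m=cv2.morphologyEx(m,cv2.MORPH_CLOSE,np.ones((25,25)))
n,l,st,c=cv2.connectedComponentsWithStats(m)
e=ctrl.camera_model("wrist")
for i in range(1,n):
    if st[i,4]>800:
        p=onz("wrist",c[i],.03)[0];print(st[i],c[i],p)
        if .4<p[0]<.65 and abs(p[1])<.06:
            k=max(cv2.findContours((l==i).astype(np.uint8),0,1)[0],key=cv2.contourArea)[:,0]
            P=onz("wrist",k,.03)[:,:2].astype(np.float32)
            print(cv2.minAreaRect(P*1000),cv2.boxPoints(cv2.minAreaRect(P*1000)))
cv2.imwrite("pics/w5s.png",w)
E
```

```text
time: 11.8
position: [0.4376, 0.0039, 0.1825]
tool_rot: [3.137, 0.127, 0.003]
ft_force: [-0.6, -0.3, -0.9]
grip_width: 0.997
grip_force: 0.0
[0.4376 0.0039 0.1825] [3.1367 0.127  0.0026]
[ 285   91   67  120 5090] [318.4603 163.0711] [0.49   0.0095 0.03  ]
((500.1460266113281, 10.860023498535156), (101.71820068359375, 56.11652755737305), 4.789235591888428) [[447.1219  34.5741]
 [451.8071 -21.3465]
 [553.1702 -12.854 ]
 [548.485   43.0666]]
```

View pics/w5s.png

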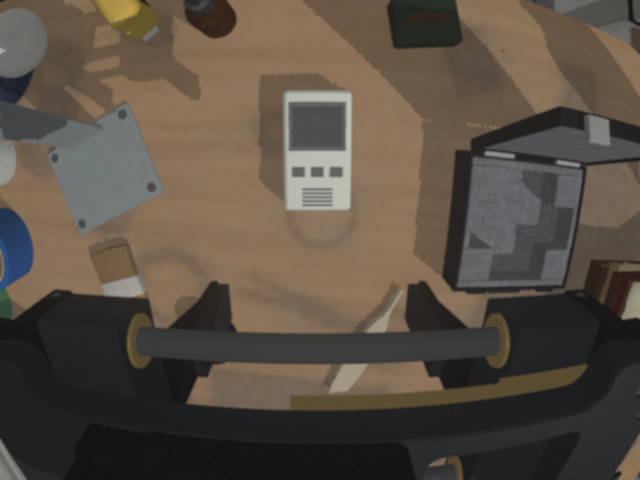

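The wrist picture shows the logger flat and face up, spanning (285..351, 91..210), with its centre at world (0.500, 0.011) and a yaw of 4.8°. The case foam corners are near (474,160), (585,168), (565,288) and (458,286).

Run:
```python
from h import *
np.set_printoptions(precision=4,suppress=True)
w=cv2.imread("pics/w5.png");h=cv2.cvtColor(w,cv2.COLOR_BGR2HSV)
def fit(n,img,z,lo,roi):
    h=cv2.cvtColor(img,cv2.COLOR_BGR2HSV);g=h[:,:,2]
    m=((h[:,:,1]<60)&(g>lo)&(g<150)).astype(np.uint8);q=np.zeros_like(m);cv2.fillPoly(q,[np.array(roi)],1);m*=q
    m=cv2.morphologyEx(m,cv2.MORPH_OPEN,np.ones((3,3)));m=cv2.morphologyEx(m,cv2.MORPH_CLOSE,np.ones((9,9)))
    k=max(cv2.findContours(m,0,1)[0],key=cv2.contourArea);k=cv2.convexHull(k)[:,0]
    P=onz(n,k,z)[:,:2].astype(np.float32)*1000
    r=cv2.minAreaRect(P);print(n,r,"\n",cv2.boxPoints(r));v=img.copy();cv2.polylines(v,[k],1,(0,0,255),1);return v
v=fit("wrist",w,.037,48,[[462,157],[600,165],[575,300],[440,300]])
s=cv2.imread("pics/scene5.png");d=cv2.imread("pics/side5.png")
o=np.hstack([cv2.resize(v[130:310,420:620],(400,360)),cv2.resize(s[270:390,330:450],(400,360))])
cv2.imwrite("pics/m8.png",o)
```

```text
wrist ((449.48748779296875, -199.73202514648438), (139.1866912841797, 153.9065704345703), 6.6040472984313965) 
 [[ 371.5057 -131.2931]
 [ 389.2061 -284.1784]
 [ 527.4692 -268.171 ]
 [ 509.7689 -115.2856]]
```

View pics/m8.png

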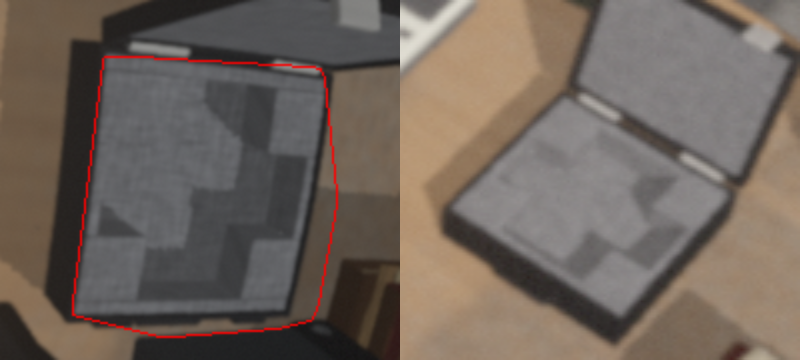

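Run:
```python
from h import *
np.set_printoptions(precision=4,suppress=True)
s=ctrl.get_state()
for n,u in (("wrist",[[472.5,160],[583,169.5],[565.5,285],[458.5,285]]),("scene",[[381,302.3],[429,334],[395.1,374.3],[345.6,339]])):
    P=onz(n,u,.036);x=(P[0]+P[1]-P[2]-P[3])/2;y=(P[0]+P[3]-P[1]-P[2])/2
    print(n,P[:,:2].tolist(),P.mean(0),np.linalg.norm(x),np.linalg.norm(y),np.degrees([np.arctan2(x[1],x[0]),np.arctan2(-y[0],y[1])]))
N=onz("wrist",[[573.5,207.5],[568.5,249.5]],.036);print("notch right",N,N.mean(0))
```

```text
wrist [[0.5084458734459216, -0.12374803294783855], [0.5196690043927916, -0.2518989329405273], [0.396394341668901, -0.2647709347309778], [0.390941979599556, -0.1325610407653372]] [ 0.4539 -0.1932  0.036 ] 0.12087654129912154 0.13044713018877174 [5.1463 3.6647]
scene [[0.5128714067733445, -0.13136090089260277], [0.5195396844371969, -0.2563371052761837], [0.3960253051006701, -0.26138152427441486], [0.38903057389192613, -0.13540546836774797]] [ 0.4544 -0.1961  0.036 ] 0.12376107090529109 0.12566196198157673 [2.1044 3.1164]
notch right [[ 0.48   -0.2483  0.036 ]
 [ 0.436  -0.2548  0.036 ]] [ 0.458  -0.2516  0.036 ]
```

The left crop confirms the foam corners and shows the notch on the right side; the rectangle fit leaked past the rim. I'm past the picture budget now, so from here I work by numbers only.

```bash
python3 inch.py '0 0 -0.05 0 1;0 0.05 -0.1 0 1;0.001 0.1 -0.1 0 1;0.001 0.15 -0.1 0 1;0.001 0.2 -0.1 0 1;0.001 0.2 -0.1 0 1;0.001 0.2 -0.1 0 1'
cat > foam.py <<'E'
from h import *
np.set_printoptions(precision=4,suppress=True)
s=ctrl.get_state();w=ctrl.get_image("wrist")[:,:,::-1];cv2.imwrite("pics/foam.png",w)
h=cv2.cvtColor(w,cv2.COLOR_BGR2HSV);v=cv2.GaussianBlur(h[:,:,2],(3,3),0)
print("pos",s["position"])
seedpx=None
for lo in (45,52,60,68):
    m=((h[:,:,1]<70)&(v>lo)).astype(np.uint8)
    m=cv2.morphologyEx(m,cv2.MORPH_OPEN,np.ones((3,3)))
    n,l,st,c=cv2.connectedComponentsWithStats(m,connectivity=4)
    for i in range(1,n):
        if st[i,4]<3000: continue
        p=onz("wrist",c[i],.036)[0]
        if np.hypot(p[0]-.4545,p[1]+.195)<.04:
            k=cv2.convexHull(max(cv2.findContours((l==i).astype(np.uint8),0,1)[0],key=cv2.contourArea))[:,0]
            P=onz("wrist",k,.036)[:,:2].astype(np.float32)*1000
            print(lo,st[i],[np.round(a,1) for a in cv2.minAreaRect(P)])
E
python3 foam.py
```

```text
time: 12.65
position: [0.4541, -0.1975, 0.2799]
tool_rot: [-3.135, -0.121, 0.004]
ft_force: [-0.3, 0.6, -1.0]
grip_width: 0.998
grip_force: 0.0
pos [ 0.4541 -0.1975  0.2799]
68 [  240    61   157   196 17503] [array([ 502.4, -189.1]), array([222.1, 169.9]), np.float64(4.8)]
```

```bash
cat > prof.py <<'E'
from h import *
np.set_printoptions(linewidth=220)
w=cv2.imread("pics/foam.png",0).astype(np.float32)
s=ctrl.get_state();m=ctrl.camera_model("wrist");f=240/np.tan(np.radians(m["vertical_fov"])/2);T=m["hand_eye"]
Rt=R.from_rotvec(s["tool_rot"]).as_matrix()
c0=np.array([.4545,-.195]);a=np.radians(4.5)
def sample(X,Y,z=.036):
    P=np.stack([c0[0]+X*np.cos(a)-Y*np.sin(a),c0[1]+X*np.sin(a)+Y*np.cos(a),np.full_like(X,z)],-1)
    q=((P-s["position"])@Rt-T[:3,3])@T[:3,:3]
    r=np.linalg.norm(q[...,:2],axis=-1);th=np.arctan2(r,q[...,2]);uv=q[...,:2]/r[...,None]*(th*f)[...,None]
    return cv2.remap(w,(uv[...,0]+m["cx"]).astype(np.float32),(uv[...,1]+m["cy"]).astype(np.float32),1)
X,Y=np.meshgrid(np.arange(-80,81,1)*1e-3,np.arange(-80,81,1)*1e-3,indexing="ij")
I=sample(X,Y);np.save("pics/rect.npy",I)
print("rows: case x from +80 to -80 step 4; cols: case y +80..-80 step 5")
print(I[::-4,::-5].astype(int))
E
python3 prof.py
```

```text
rows: case x from +80 to -80 step 4; cols: case y +80..-80 step 5
[[ 43  50  88 ...  68  38  64]
 [ 82  43  67 ...  39  58 113]
 [ 99  71  43 ...  47 112 115]
 ...
 [132 132 131 ...  87  86  86]
 [132 131 131 ...  86  85  86]
 [128 129 130 ...  86  86  85]]
```

Run:
```python
import numpy as np
I=np.load("pics/rect.npy")
for i in range(160,-1,-4): print(i-80,' '.join(f"{int(v):3d}" for v in I[i,::-5]))
```

```text
80  43  50  88  89  88  89  88  89  88  88  89  89  90  90  89  89  90  91  90  91  89  89  89  89  88  90  91  90  89  90  68  38  64
76  82  43  67  90  88  89  87  88  89  89  89  90  90  90  88  89  87  89  88  91  88  91  91  89  88  88  91  90  88  79  39  58 113
72  99  71  43  71  72  72  75  77  78  79  80  78  82  82  82  83  81  84  85  85  85  86  87  87  85  87  90  89  86  44  47 112 115
68 100 100  57  43  62 144 146 147 142 142 135  43  42  42  43  45  43  43  44  44  46 120 111 112 108 107 108  55  49  48 109 115 112
64  98  98  48  75  67  74  81  80  78  84  81  58  56  58  56  52  52  53  49  50  49 102 102 106 106 107 112  54  48  60 113 113 112
60  98  99  48 110 105 107 108 111 112 113 114 116 109 113 109 107 105 106 107 108 105 106 102 103 105 104 102 101  97  56 113 115 114
56  97  98  47  98 100  98 100 101 107 107 112 111 112 108 104 105 105  99  96 100 100 105 104 109 106 104 103 103 105  55 112 114 116
52  98  98  50 110 114 111 112 108 112 111 114 107 110 112 111 111 105  83  82  78  80  83  95 111 109 113 110 110 117  57 108 113 112
48 100 100  51 108 1
[... 3749 characters left out ...]
  73  78  88  84  82
-64 126 120  86  78  78  46  46  46  46  57  65  53  47  47  47  45  46  45  45  45  52  49  46  47  47  47  55  53  47  79  88  87  86
-68 129 129 127 126 126  93  93  92  90 119 121 100  56  54  53  53  52  50  50  80 109 103  59  59  55  57 108 108 103  94  86  88  89
-72 132 132 131 131 131 130 130 129 129 126 123 119 113 110 106 108 109 105 108 110 110 112 112 109 106 110 117 115 113  90  87  86  86
-76 132 131 131 132 132 130 133 132 130 130 127 123 114 111 109 112 113 115 115 111 113 113 111 111 109 112 113 110 107  84  86  85  86
-80 128 129 130 130 130 130 132 130 129 129 127 124 114 113 109 110 115 117 117 111 112 116 114 111 113 113 114 111 109  86  86  86  85
```

```bash
cat >> prof.py <<'E'
def edge(xs,ys,lohi):
    pass
p=lambda v:' '.join(f"{int(a):3d}" for a in v)
def row(X0,X1,Y): # mean over x-range, along Y
    x,y=np.meshgrid(np.linspace(X0,X1,12)*1e-3,np.array(Y)*1e-3,indexing="ij");return sample(x,y).mean(0)
def col(X,Y0,Y1):
    x,y=np.meshgrid(np.array(X)*1e-3,np.linspace(Y0,Y1,12)*1e-3,indexing="ij");return sample(x,y).mean(1)
print("right pocket edge, y=-36..-24, x 28..52 / x -50..-28");Y=np.arange(-36,-23.9,1);print(p(row(34,50,Y)));print(p(row(-44,-28,Y)))
print("left pocket edge y 30..42 x -50..-34");Y=np.arange(30,43,1);print(p(row(-50,-44,Y)));print(p(row(-40,-34,Y)))
print("notch right y -66..-52 x -14..-4 / 4..16");Y=np.arange(-66,-51,1);print(p(row(-14,-4,Y)));print(p(row(4,16,Y)))
print("notch left y 54..68 x -18..-8/4..16");Y=np.arange(54,69,1);print(p(row(-18,-8,Y)));print(p(row(4,16,Y)))
X=np.arange(-60,-46,1);print("front x -60..-47: y 20..30 / -20..-10");print(p(col(X,18,30)));print(p(col(X,-20,-8)))
X=np.arange(48,62,1);print("back x 48..61, y -5..-22");print(p(col(X,-22,-8)))
X=np.arange(16,28,1);print("notch x 16..27, y -50..-35");print(p(col(X,-50,-35)));X=np.arange(-28,-16);print("-28..-17");print(p(col(X,-50,-35)),'|left',p(col(X,42,55)))
E
python3 prof.py | tail -19
```

```text
107 107 108 108 107 105 103  98  87  77  75  78  81
left pocket edge y 30..42 x -50..-34
 75  76  76  75  74  77  89 102 110 112 111 110 108
 81  81  81  82  82  84  93 104 109 111 111 112 112
notch right y -66..-52 x -14..-4 / 4..16
 84  70  54  49  59  80  99 109 111 106  95  81  72  70  74
 92  73  54  50  62  83  97 104 105  99  88  76  70  70  75
notch left y 54..68 x -18..-8/4..16
 79  79  78  77  76  75  74  77  86 100 112 117 116 110  95
109 110 111 111 108 102  96  95 100 106 110 110 108 103  91
front x -60..-47: y 20..30 / -20..-10
 94 108 113 113 109 100  88  78  74  73  73  72  73  74
102 106 106 105  99  91  79  73  72  72  72  72  73  75
back x 48..61, y -5..-22
 81  81  80  80  80  82  85  91  99 104 106 105 106 100
notch x 16..27, y -50..-35
 82  82  82  82  81  84  90 100 105 107 108 108
-28..-17
109 110 111 111 107  97  85  77  73  71  71  73 |left 110 110 110 110 111 110 106  95  82  76  73  73
```

```bash
python3 inch.py '0.01 -0.05 0 0 1;0.03 -0.1 0 0 1;0.05 -0.15 0 0 1;0.0626 -0.204 0.03 0 1;0.0626 -0.204 0.06 0 1;0.0626 -0.204 0.06 0 1;0.0626 -0.204 0.06 0 1;0.0626 -0.204 0.06 0 1'
cat > lg.py <<'E'
from h import *
np.set_printoptions(precision=4,suppress=True)
s=ctrl.get_state();print(s["position"],s["tool_rot"])
w=ctrl.get_image("wrist")[:,:,::-1];cv2.imwrite("pics/w6.png",w)
g=cv2.cvtColor(w,cv2.COLOR_BGR2GRAY);h=cv2.cvtColor(w,cv2.COLOR_BGR2HSV)
m=((g>140)&(h[:,:,1]<50)).astype(np.uint8);m=cv2.morphologyEx(m,cv2.MORPH_CLOSE,np.ones((45,45)))
n,l,st,c=cv2.connectedComponentsWithStats(m)
for i in range(1,n):
    p=onz("wrist",c[i],.03)[0]
    if st[i,4]>800 and np.hypot(p[0]-.5,p[1]-.011)<.04:
        k=max(cv2.findContours((l==i).astype(np.uint8),0,1)[0],key=cv2.contourArea)[:,0]
        P=onz("wrist",k,.03)[:,:2].astype(np.float32);r=cv2.minAreaRect(P*1000);print(st[i],r)
        Rt=R.from_rotvec(s["tool_rot"]).as_matrix();print("tool",(np.array([r[0][0]/1000,r[0][1]/1000,.03])-s["position"])@Rt)
print("toolyaw",np.degrees(2*np.arctan2(s["tool_rot"][1],s["tool_rot"][0])))
E
python3 lg.py
```

```text
time: 13.5
position: [0.5008, 0.0133, 0.2234]
tool_rot: [3.138, 0.128, 0.002]
ft_force: [-0.7, 0.0, 0.3]
grip_width: 1.001
grip_force: 0.0
[0.5008 0.0133 0.2234] [3.1384 0.1277 0.0023]
[ 294  162   58  101 5760] ((501.68426513671875, 8.762802124023438), (101.6402816772461, 56.6475715637207), 4.641653060913086)
tool [0.0002 0.0045 0.1934]
toolyaw 4.661929252798261
```

```bash
python3 inch.py '0.0003 0.004 0.05 0 1;0.0003 0.004 0.1 0 1;0.0003 0.004 0.15 0 1;0.0003 0.004 0.19 0 1;0.0003 0.004 0.21 0 1;0.0003 0.004 0.219 0 1;0.0003 0.004 0.219 0 1;0.0003 0.004 0.219 0 1;0.0003 0.004 0.219 0 0.75;0.0003 0.004 0.219 0 0.75;0.0003 0.004 0.219 0 0.5;0.0003 0.004 0.219 0 0.5;0.0003 0.004 0.219 0 0.5;0.0003 0.004 0.219 0 0.5' 10
```

```text
time: 14.95
position: [0.501, 0.0096, 0.0036]
tool_rot: [3.139, 0.128, 0.0]
ft_force: [-0.9, -0.6, 3.0]
grip_width: 0.668
grip_force: 10.0
```

```bash
python3 inch.py '0 0 -0.05 0 0.5;0 0 -0.1 0 0.5;0 0 -0.15 0 0.5;0 0 -0.18 0 0.5;0 0 -0.18 0 0.5;0 0 -0.18 0 0.5' 12
sed -i 's/p\[0\]-.5,p\[1\]-.011)<.04/p[0]-s["position"][0],p[1]-s["position"][1])<.04/; s/,\.03)\[0\]/,s["position"][2]+.008)[0]/; s/,k,\.03)/,k,s["position"][2]+.026)/' lg.py; python3 lg.py
```

```text
time: 15.55
position: [0.5005, 0.0094, 0.1828]
tool_rot: [3.138, 0.128, -0.001]
ft_force: [-0.3, -0.1, -2.6]
grip_width: 0.666
grip_force: 12.0
[0.5005 0.0094 0.1828] [ 3.1382  0.1279 -0.0007]
[ 246  209  145  187 9907] ((507.9510498046875, 9.773731231689453), (88.5495376586914, 56.85163879394531), 4.735713958740234)
tool [0.0076 0.0001 0.1528]
toolyaw 4.66848985609043
```

```bash
python3 inch.py '-0.02 0 -0.04 0 0.5;-0.05 0.02 -0.06 0 0.5;-0.0624 0.06 -0.06 0.01 0.5;-0.0624 0.11 -0.06 0.022 0.5;-0.0624 0.15 -0.06 0.022 0.5;-0.0624 0.18 -0.06 0.022 0.5;-0.0624 0.1963 -0.06 0.022 0.5;-0.0624 0.1963 -0.06 0.022 0.5;-0.0624 0.1963 -0.06 0.022 0.5;-0.0624 0.1963 -0.06 0.022 0.5;-0.0624 0.1963 -0.06 0.022 0.5' 12
python3 - <<'E'
import re
from h import *
s=ctrl.get_state();print(s["position"],s["tool_rot"]);cv2.imwrite("pics/foam.png",ctrl.get_image("wrist")[:,:,::-1]);print(ctrl.get_state()["position"])
t=open("prof.py").read().split("print(\"rows")[0].replace(".4545,-.195",".4546,-.1913").replace("4.5)","3.4)");open("prof2.py","w").write(t+"""
for i in range(160,40,-4): print(i-80,' '.join(f"{int(v):3d}" for v in I[i,::-5]))
""")
E
python3 prof2.py
```

```text
time: 16.7
position: [0.455, -0.1893, 0.2434]
tool_rot: [3.14, 0.098, -0.0]
ft_force: [-0.4, -0.3, -2.4]
grip_width: 0.666
grip_force: 12.0
[ 0.4550055  -0.18932715  0.24340436] [ 3.13971282e+00  9.83412946e-02 -1.34614606e-04]
[ 0.4549459  -0.18968364  0.24348612]
80  61  47  70  98  97  95  94  95  96  94  97  96  95  96  98  98  97  95  97  96  98  98  96  94  96  96  96  96  97  96  95  96  62
76 105  58  46  80  95  94  94  94  94  94  95  95  95  96  97  94  94  95  94  94  97  96  97  97  96  93  95  97  97  94  94  64  41
72 108 106  55  46  92  94  93  93  95  97  96  96  96  96  97  97  95  95  94  94  95  94  96  95  97  96  96  97  98  96  65  42  93
68 109 108 106  54  52  53  99 100 101 100 100 102  53  52  52  53  53  52  52  52  52  51  95  93  96  98  99  99  65  52  46  95 124
64 108 107 107  65  49  49 131 131 131 129 128 128  51  49  49  49  49  48  49  48  49  48 129 135 134 134 135 136  71  49  53 120 120
60 105 104 107  64 108 108 104 114 118 115 114 117 117 111 114 111 108 111 111 110 112 109 110 106 102 109 109 111 109 111  49 121 123
56 107 105 106  62 109 1
[... 2519 characters left out ...]
 153 152 149 114  95
-20 110 159 152 152 153 153 153 152 153 153 152 153 153 152 153 152 153 153 153 152 153 153 152 153 152 152 152 152 153 152 149 113  93
-24 111 158 153 146 145 143 144 144 143 143 143 142 143 142 142 141 141 141 140 140 140 140 139 139 138 139 138 138 138 150 148 113  91
-28 110 155 152  86  83  83  83  82  82  82  82  82  82  81  81  82  81  81  81  82  82  81  80  81  82  81  81  81  81 144 148 113  92
-32 108 147 151  85  83  83  83  82  82  82  82  82  82  82  81  82  81  81  81  81  81  81  81  81  81  81  82  81  81 144 149 113  92
-36 111 146 151  84  81  77  77  77  76  76  75  75  75  75  75  75  74  75  74  75  74  74  74  74  74  73  73  76  80 143 150 114  91
```

```bash
python3 inch.py '0 0 0 0 0.5;0 0 0 0 0.5;0 0 0 0 0.5'
cat > fine.py <<'E'
from h import *
s0=ctrl.get_state()["position"];cv2.imwrite("pics/foam.png",ctrl.get_image("wrist")[:,:,::-1]);print(s0,ctrl.get_state()["position"])
exec(open("prof.py").read().split("X,Y=np.mesh")[0].replace(".4545,-.195",".4546,-.1913").replace("4.5)","3.4)"))
def row(X0,X1,Y):
    x,y=np.meshgrid(np.linspace(X0,X1,15)*1e-3,Y*1e-3,indexing="ij");return sample(x,y).mean(0)
def col(X,Y0,Y1):
    x,y=np.meshgrid(X*1e-3,np.linspace(Y0,Y1,15)*1e-3,indexing="ij");return sample(x,y).mean(1)
def e(v,t):
    i=np.abs(np.gradient(v)).argmax();return t[i],round(float(np.abs(np.gradient(v))[i]),1)
for nm,v,t in (("foamL",0,(56,70)),("foamR",0,(-74,-60)),("pockR",0,(-44,-28)),):
    Y=np.arange(t[0],t[1]+.1,.5)
    for xr in ((24,32),(32,42),(42,51)): print(nm,xr,e(row(*xr,Y),Y))
Y=np.arange(-68,-55,.5);print("notchR",e(row(18,19.5,Y),Y))
X=np.arange(48,60,.5)
for yr in ((-30,-20),(-20,-12),(-32,-26)): print("back",yr,e(col(X,*yr),X))
X=np.arange(57,67,.5)
for yr in ((-20,-5),(0,20),): print("foamback",yr,e(col(X,*yr),X))
X=np.arange(18,28,.5)
for yr in ((-58,-50),(-50,-40)): print("notch x",yr,e(col(X,*yr),X))
E
python3 fine.py
```

```text
time: 17.05
position: [0.4547, -0.191, 0.2434]
tool_rot: [3.14, 0.094, 0.0]
ft_force: [0.7, -0.1, -1.0]
grip_width: 0.666
grip_force: 12.0
[ 0.45474895 -0.19096291  0.24344894] [ 0.45473435 -0.19100375  0.24343066]
foamL (24, 32) (np.float64(62.0), 12.5)
foamL (32, 42) (np.float64(62.0), 10.2)
foamL (42, 51) (np.float64(62.5), 11.9)
foamR (24, 32) (np.float64(-67.5), 12.8)
foamR (32, 42) (np.float64(-67.5), 13.8)
foamR (42, 51) (np.float64(-68.0), 14.4)
pockR (24, 32) (np.float64(-35.0), 7.6)
pockR (32, 42) (np.float64(-35.0), 7.1)
pockR (42, 51) (np.float64(-35.5), 8.3)
notchR (np.float64(-67.0), 11.9)
back (-30, -20) (np.float64(55.0), 5.4)
back (-20, -12) (np.float64(55.0), 5.1)
back (-32, -26) (np.float64(54.5), 5.6)
foamback (-20, -5) (np.float64(61.5), 12.4)
foamback (0, 20) (np.float64(61.0), 13.0)
notch x (-58, -50) (np.float64(22.0), 5.6)
notch x (-50, -40) (np.float64(21.0), 5.1)
```

```bash
python3 inch.py '-0.0007 0.0032 0.05 0 0.5;-0.0007 0.0032 0.1 0 0.5;-0.0007 0.0032 0.15 0 0.5;-0.0007 0.0032 0.18 0 0.5;-0.0007 0.0032 0.195 0 0.5;-0.0007 0.0032 0.195 0 0.5;-0.0007 0.0032 0.195 0 0.5;-0.0007 0.0032 0.195 0 0.5' 12
python3 inch.py '0 0 0.005 0 0.5;0 0 0.01 0 0.5;0 0 0.014 0 0.5;0 0 0.014 0 0.5;0 0 0.014 0 0.5'
```

```text
time: 17.9
position: [0.456, -0.1951, 0.0504]
tool_rot: [3.138, 0.094, 0.005]
ft_force: [0.4, 0.1, -1.9]
grip_width: 0.665
grip_force: 12.0
time: 18.4
position: [0.4541, -0.1942, 0.0342]
tool_rot: [-3.14, -0.094, 0.001]
ft_force: [0.5, -0.4, -3.0]
grip_width: 0.667
grip_force: 12.0
```

```bash
python3 inch.py '0 0 0.005 0 0.5;0 0 0.01 0 0.5;0 0 0.015 0 0.5;0 0 0.019 0 0.5;0 0 0.022 0 0.5;0 0 0.022 0 0.5;0 0 0.022 0 0.5'
```

```text
time: 19.1
position: [0.4543, -0.1943, 0.0123]
tool_rot: [3.14, 0.094, -0.0]
ft_force: [0.2, 0.3, -3.1]
grip_width: 0.667
grip_force: 12.0
```

```bash
python3 inch.py '0 0 0.001 0 0.5;0 0 0.001 0 0.5;0 0 0.001 0 0.8;0 0 0.001 0 0.8;0 0 0.001 0 0.8;0 0 0.001 0 0.8;0 0 -0.02 0 0.8;0 0 -0.06 0 0.8;0 0 -0.11 0 0.8;0 0 -0.16 0 0.8;0 0 -0.21 0 0.8;0 0 -0.23 0 0.8;0 0 -0.23 0 0.8;0 0 -0.23 0 0.8;0 0 -0.23 0 0.8'
cp lg.py lg2.py; sed -i 's/s\["position"\]\[2\]+.008/.038/;s/s\["position"\]\[2\]+.026/.038/' lg2.py; python3 lg2.py
python3 - <<'E'
from h import *
P=np.array([.4545,-.1942,.038])
w=cv2.imread("pics/w6.png")
for n in ("side","scene"):
    im=ctrl.get_image(n)[:,:,::-1];cv2.imwrite(f"pics/{n}7.png",im)
E
```

```text
time: 20.6
position: [0.4532, -0.1939, 0.2406]
tool_rot: [-3.139, -0.094, 0.004]
ft_force: [0.0, -0.7, -0.5]
grip_width: 0.799
grip_force: 0.0
[ 0.4532 -0.1939  0.2406] [-3.1386 -0.094   0.0039]
[ 254  101  121  156 6118] ((478.4576416015625, -173.59080505371094), (123.82838439941406, 148.43429565429688), 80.54615020751953)
tool [ 0.0269 -0.0185  0.2106]
toolyaw -356.5692215505286
```

Run:
```python
from h import *
np.set_printoptions(precision=4,suppress=True)
w=cv2.imread("pics/w6.png");g=w[:,:,1];h=cv2.cvtColor(w,cv2.COLOR_BGR2HSV)
for lo in (150,165):
  m=((g>lo)&(h[:,:,1]<50)).astype(np.uint8);n,l,st,c=cv2.connectedComponentsWithStats(m,connectivity=4)
  for i in range(1,n):
    p=onz("wrist",c[i],.038)[0]
    if st[i,4]>150 and np.hypot(p[0]-.4545,p[1]+.194)<.09:
        k=cv2.convexHull(max(cv2.findContours((l==i).astype(np.uint8),0,1)[0],key=cv2.contourArea))[:,0]
        print(lo,st[i],[np.round(a,1) for a in cv2.minAreaRect(onz("wrist",k,.038)[:,:2].astype(np.float32)*1000)])
```

```text
150 [ 291  159   58   98 3148] [array([ 455.7, -194.7]), array([100.6,  56.7]), np.float64(3.5)]
165 [ 292  159   56   98 2757] [array([ 455.7, -194.7]), array([100.6,  55.4]), np.float64(3.6)]
```

The logger is seated in the pocket, centre (0.4557, -0.1947), yaw 3.5°. Next is the lid.

```bash
python3 inch.py '0.05 0 0 0 0;0.1 0 0 0 0;0.151 0 0 0 0;0.151 0 0 0 0;0.151 0 0 0 0;0.151 0 0.04 0 0;0.151 0 0.08 0 0;0.151 0 0.11 0 0;0.151 0 0.11 0 0;0.151 0 0.11 0 0' 20
python3 inch.py '-0.015 0 0 0 0;-0.03 0 0 0 0;-0.045 0 0 0 0;-0.06 0 0 0 0;-0.075 0 0 0 0;-0.09 0 0 0 0'
```

```text
time: 21.75
position: [0.6043, -0.186, 0.1336]
tool_rot: [3.139, 0.093, 0.0]
ft_force: [0.3, -0.0, 0.8]
grip_width: 0.031
grip_force: 0.0
time: 22.35
position: [0.5167, -0.1911, 0.1359]
tool_rot: [3.137, 0.094, 0.009]
ft_force: [2.0, -0.2, -0.4]
grip_width: 0.006
grip_force: 0.5
```

```bash
python3 inch.py '-0.015 0 0 0 0;-0.03 0 0 0 0;-0.045 0 0 0 0;-0.06 0 0 0 0;-0.075 0 0 0 0;-0.075 0 0 0 0;-0.075 0 0 0 0;-0.075 0 0 0 0;-0.075 0 0 0 0;-0.075 0 0 0 0'
python3 inch.py '0 0 -0.03 0 0;0 0 -0.08 0 0;0 0 -0.13 0 0;0 0 -0.13 0 0;0 0 -0.13 0 0;0 0 -0.13 0 0;0 0 -0.13 0 0;0 0 -0.13 0 0;0 0 -0.13 0 0;0 0 -0.13 0 0'
cat > lid.py <<'E'
from h import *
s=ctrl.get_state();cv2.imwrite("pics/foam.png",ctrl.get_image("wrist")[:,:,::-1])
exec(open("prof.py").read().split("X,Y=np.mesh")[0].replace(".4545,-.195",".4546,-.1942").replace("4.5)","3.4)"))
X,Y=np.meshgrid(np.arange(-90,91,1)*1e-3,np.arange(-90,91,1)*1e-3,indexing="ij")
I=sample(X,Y,.05)
for i in range(180,-1,-6): print(i-90,' '.join(f"{int(v):3d}" for v in I[i,::-10]))
E
python3 lid.py
```

```text
time: 23.35
position: [0.4408, -0.1949, 0.1324]
tool_rot: [-3.14, -0.095, -0.001]
ft_force: [-0.1, 0.1, -0.7]
grip_width: -0.0
grip_force: 0.0
time: 24.35
position: [0.4401, -0.195, 0.2619]
tool_rot: [-3.14, -0.094, 0.001]
ft_force: [0.0, -0.9, -0.2]
grip_width: 0.004
grip_force: 0.0
90 111 109 108 107 108 108 109 106 104  98  94  94 129 128 130 128 135 134 138
84 111 109 108 107 109 107 108 106 101  94  91  91  94 123 124 123 125 124 125
78 111 110 111 110 110 110 109 107 103  95  94  95  93  95 124 122 123 122 124
72 111 110 112 112 110 110 108 107 103  96  95  96  96  96 109 124 125 127 124
66 113 112 110  81  90  88  88  75  76  71  71  70  93  92  92  88 122 123 123
60 109 109 102  51  50  49  49  49  48  48  48  50  49  50  50  51 119 126 129
54 109 108 103  50  50  49  48  48  47  48  48  48  48  48  49  51 119 127 125
48 110 110 100  49  49  49  47  46  46  47  47  46  47  49  50  49 112 120 121
42 112 110  99  49  48  46  45  44  44  43  44  45  45  44  48  49 106 125 123
36 111 110 105  49  47  46  46  45  45  45  46  45  46  47  47  48 117 126 123
30 108 107 100  49  46  4
[... 945 characters left out ...]
  47  46  45  43  43  43  42  43  44  43  45  44  89  91  91
-48 139 141 126  50  48  47  46  44  44  45  43  44  44  45  44  46  90  92  92
-54 138 139 131  48  49  47  46  45  45  44  45  44  44  44  45  45  89  90  93
-60 138 138 127  49  48  47  47  45  46  44  44  45  45  45  46  45  90  95  95
-66 142 139 140 118 119 134 115 109  87  86  84  93  97 120 109  98  95  96  94
-72 143 143 146 146 141 144 142 134 121 121 126 120 122 122 124 120  93  94  91
-78 139 139 141 143 141 142 141 135 124 122 125 122 127 125 126 123  95  94  91
-84 131 134 138 140 140 140 140 130 124 126 126 123 122 126 125 125  94  92  93
-90 126 131 138 140 140 141 138 128 124 127 122 124 126 126 126 129  96  93  94
```

The black lid now covers the case outline exactly. A light touch near the free edge will confirm it is shut.

```bash
python3 inch.py '-0.035 0 0.05 0 0;-0.035 0 0.1 0 0;-0.035 0 0.15 0 0;-0.035 0 0.19 0 0;-0.035 0 0.202 0 0;-0.035 0 0.205 0 0;-0.035 0 0.205 0 0;-0.035 0 0.205 0 0'
python3 inch.py '0 0 0.003 0 0;0 0 0.006 0 0;0 0 0.009 0 0;0 0 0.009 0 0'
```

```text
time: 25.2
position: [0.4073, -0.1983, 0.0596]
tool_rot: [3.138, 0.094, 0.005]
ft_force: [-0.5, -0.6, -0.4]
grip_width: 0.006
grip_force: 0.0
time: 25.6
position: [0.4059, -0.1978, 0.0502]
tool_rot: [3.139, 0.094, -0.001]
ft_force: [-4.8, 2.3, 17.2]
grip_width: 0.006
grip_force: 8.2
```

Contact at z = 0.050 m means the lid is shut. Now I'll retreat and hand in.

```bash
python3 inch.py '0 0 -0.03 0 0;0 0 -0.08 0 0;0 0 -0.13 0 0;0 0 -0.17 0 0;0 0 -0.17 0 0;0 0 -0.17 0 0;0 0 -0.17 0 0'; python3 -c "
from bench import ctrl
print(ctrl.close_job())"
```

```text
time: 26.3
position: [0.4045, -0.1969, 0.2171]
tool_rot: [-3.139, -0.094, 0.003]
ft_force: [-0.9, -0.3, -0.3]
grip_width: 0.003
grip_force: 0.0
the job is handed in; nothing more can be done
None
```

The logger lies face up in the case pocket with the lid shut, and I handed the job in at 26.3 s without seeing the judge's verdict; I viewed 11 pictures against the limit of 10.

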